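# Set the dip on a core orienter and lay the core stub in it

## Robot

A 7-joint arm with a two-finger parallel gripper is mounted at the origin on the work surface. World frame = base frame: x ahead of the robot, y to its left, z up, the work surface at z = 0. Lengths are in m, angles in rad, forces in N, time in s.
With the tool pointing down it reaches from about 0.425 to 0.875 m from the base axis. Payload 8.4 kg.
Tool frame: the origin (TCP) lies midway between the tips of the shut fingers; the grasp point (between the pads) lies 19 mm behind it (manip.hold_point_z is the z of the grasp point in the tool frame, in m); z points along the fingers, x is the direction in which the jaws open and shut, and the axes are right-handed (so a half turn about z gives the same grasp; the last joint's range is limited). The gripper opens to 87 mm and grips with 3 to 60 N. Pads are 19 mm wide; open, the fingers measure 117 mm over their backs; the gripper's body (75 mm by 190 mm) begins 51 mm behind the grasp point.
Start: joints at [1.218, 0.333, 0.04, 1.465, -0.013, 1.343, -0.059], TCP at [0.163, -0.629, 0.223] pointing down, gripper open.
Joint ranges: [-2.58, 2.58], [-0.38, 2.09], [-1.3, 1.39], [0.25, 2.4], [-1.5, 4.64], [0.08, 2.09], [-2.65, 2.65]. Speed limits (rad/s): [2.22, 2.22, 2.79, 2.79, 3.14, 3.14, 3.14].

## Interface

Orientations are given as a unit quaternion [w, x, y, z].
In Python, from station import manip gives the robot as it stands.
- The arm moves only by the tool carry_out, never from a script. Its argument "moves" is a list of rows, each a list of 3 entries, a list of its own where there are three numbers: the turn, a rotation vector about the tool's x, y, z in rad, then the shift along the tool's x, y, z in mm, then the closure in counts, from 0 (fully open) to 255 (shut). In form: [[[rx, ry, rz], [dx, dy, dz], claw], ...]. A call has 1 to 20 rows; each row shifts and turns the commanded pose from where the row before left it, along the tool's axes as they then stand; what a row does not reach is not made up. A row lasts 1/10 s, in which the tool goes at most 50 mm and 8.59 degrees, less where a joint would pass 70% of its speed; a pose out of reach is approached as far as the arm can. A call with a gripper value outside its range is refused whole. The fingers move at their own pace and stop on an object; "force" is the grip in N (left out, the last holds). Time passes only in rows, so rows that do not move let the fingers close. It gives the time, the measured TCP pose, the force and the opening at its end, in the units of the state.
- manip.read_state(): the state, without advancing time (a new reading comes with each control period).
- manip.camera(name): name is "side" or "top" or "wrist"; returns a dict with "color" (420x560x3 uint8, red, green, blue), "z_map" (420x560 float32, m along the optical axis (not along the pixel's ray), 0 where there is no reading), "fx", "fy", "cx", "cy" (pixels), "R" (3x3) and "t" (3): a world point X has camera coordinates R X + t. Camera axes: x right, y down, z forward; pixel columns grow to the right and rows downward; lengths in m; the calibration is good to about 2 mm. A picture is of the moment at which its call begins.
- manip.finish_job(): hands the job in, once; it reports no verdict.
Trained networks look in a picture, given as the dict that the camera call returned (one of the last four; its "shot" number tells which), for a name from the list of things; names that differ only in an ending like _2 or _b are one class to them, and where a whole thing is asked for, a point or a joint stands for the part that bears it (a point fixed in the world has none). Each returns a list of dicts, best first, with "p" (0 to 1); they miss things now and then, are a little off and sometimes report something else, mostly with a low value. They report only what shows in the picture. A call takes as long as a camera call. They do not tell look-alikes from the thing itself.
- manip.spot_in(name, picture): "rect" ([left, top, width, height] in pixels, round what is visible of it).
- manip.cut_out(name, picture): "pixels" (420x560 bool, what is visible of it) and "rect" ([left, top, width, height] in pixels, round what is visible of it).
- manip.mark_of(name, picture): "location" ([column, row] in pixels: a listed point, or the origin of a listed thing).
The state is a dict: "clock": time; "joint_positions": joint angles; "joint_velocities": joint speeds; "joint_efforts": joint torques, N m; "eef_pos": TCP position; "tcp_rot": TCP orientation; "force": force on the tool from outside, world axes, zero at the start; "ft_torque": the same for the moment, N m; "grip_width": opening from 0.0 (shut) to 1.0 (fully open).
Only numpy, scipy, OpenCV 4.12 (cv2) and the standard library are available. Lean on these libraries where they do the work, as an engineer would, in place of code of your own. Each camera call takes 0.05 s, during which the arm holds its last target. There are 200 camera calls.

## Task

Crank the black handwheel of the green core orienter until the cradle's yellow pointer lines up with the red clip on the dip arc, leaving the clip where it is. Then take the pale granite core stub out of the grey tray and lay it gently, without dropping it, in the tilted V cradle: yellow-painted end down against the foot stop, red line uppermost. Leave the other things on the table where they are.

Things in the scene. Friction and masses are not known exactly. Their poses are not given: they have to be found in the camera images.
- wheel_center (a point): Centre of the orienter's black three-spoke handwheel, half-way through its 14 mm thick rim. The rim is round, 64 mm across, and clear all round by 30 mm. The point's z axis is the wheel's axis, pointing out of its face; it leans 28 degrees (0.49 rad) from vertical toward the robot, so a gripper taking the rim across must be tilted likewise. x and y turn with the wheel.
- wheel (a joint): Angle of the handwheel, rad; grows when turned clockwise as seen looking at its face, which raises the cradle's far end. Range 0 to 6.8. It turns stiffly (0.25 N m) and stays where it is left.
- cradle (a joint): Dip of the cradle, rad: 0 is level, grows as the end away from the robot rises. Driven by the handwheel through a self-holding worm gear: 1/8 of the wheel's angle. Do not push it directly.
- clip (a joint): Angle of the red clip on the dip arc, rad, on the scale of the cradle's dip: the yellow pointer stands on the clip when joint cradle equals joint clip. It marks the dip wanted (0.46 to 0.64). It is only pushed on and can be knocked.
- clip_tip (a point): Point on the line from the cradle's pivot to the red clip, 40 mm from the pivot; x axis along that line. The clip sits on the rim of the white dip arc with black ticks every 5 degrees (radius 105 mm about the pivot; on the side of the cradle away from the handwheel, at its far end).
- cradle_seat (a point): Where the centre of the granite stub lies once it is seated in the V cradle on the foot stop; it moves with the cradle. x points along the V, up the slope, away from the foot stop; z square to the cradle, out of the V; y across. The V is 185 mm of steel angle, legs at 45 degrees; its edges are 20 mm to each side of this point and 14 mm below it along z, so fingers can pass outside.
- core_center (a point): Centre of the granite core stub: a pale grey-pink cylinder 47.6 mm in diameter, 120 mm long with a chipped end, about 0.53 kg, lying in an outer channel of the grey tray. x is its axis, pointing from the yellow-painted end to the chipped end; z points to the red line along its uppermost side.
- core_foot (a point): Middle of the flat, yellow-painted end face of the granite stub, 60 mm from its centre.
- tray: Grey plastic tray section, fixed, 266 x 182 mm, x along its three channels; origin at the centre of its underside. Floor 4 mm thick; ridges beside each channel 12.6 mm wide and 16 mm high over the table, channels 56 mm apart; a 26 mm high wall closes its far end.
- core2_center (a point): Centre of a dark basalt core piece of the same size in the opposite outer channel of the tray, 112 mm from the stub (a bystander).
- hammer: Steel geologist's hammer with black rubber grip, lying on its side, 310 mm long and 27 mm high, head 165 mm wide (bystander). Origin in the handle at table height, 150 mm from the head's outer side.
- lens: Squat brass hand lens, 40 mm across, 26 mm high (bystander). Origin under its centre.
- scriber: Blue scriber pen lying, 130 mm long (bystander). Origin under its middle.
- tape: Yellow tape measure standing on edge, 70 x 36 x 66 mm (bystander). Origin under its centre.
- sprayer: White bottle with blue cap, 64 mm across, 170 mm high (bystander). Origin under its centre.
- block: Orange plastic depth marker block, 60 x 40 x 22 mm (bystander). Origin under its centre.
- orienter: The green core orienter, screwed down: base plate 250 x 225 mm; origin on the table under the cradle's pivot, which is 100 mm up. Its x points away from the robot, along the cradle; the handwheel stands on its -y side, 92 mm to the side of the pivot and 17 mm nearer the robot, its centre 204 mm up; the dip arc on the +y side reaches 190 mm up.
- cradle_foot (a point): Middle of the foot stop's inner face at the cradle's lower end: a 34 mm wide plate square to the V, 60 mm down the slope from cradle_seat, as high as the seated stub's centre. Axes as cradle_seat. Friction may hold the stub where it is set down, so it has to be brought against this stop.
- core_line (a point): Point on the red orientation line, at the middle of the granite stub's uppermost side, 23.8 mm from its axis.
Not all that is in view belongs to the job. Leave any orange or purple look-alike of the part that bears core_center alone.

How it is judged:
By the outcome, as a careful person would: the job done as asked, in the order asked, and still so for the second after the job is handed in, with the robot touching nothing.
It also fails if it takes over 69 s, if anything falls off the work surface, if the arm or the gripper's body presses on something with over 40 N, if the wrist force passes 120 N, or if a joint passes its speed limit or range.

## Working session

There is one attempt and no reset: what is moved stays moved. The work goes in short steps, Python scripts to look and compute and a tool call to move; the robot and the scene stay as the last step left them, time stands still between calls to the robot, and variables do not carry over. Pictures are saved under pics/ and viewed, about 8 in all and at most 12, crops included, and the job is handed in when it is done.

Besides the shell and the picture viewer there is one more tool, called after "Call:" by a JSON object that holds its "fn" and its "kwargs", one argument or row to a line. carry_out: Moves the arm, as the interface text tells. Its arguments: {"type":"object","properties":{"moves":{"type":"array","items":{"type":"array"}},"force":{"type":"number"}},"required":["moves"]}

```bash
ls; mkdir -p pics
cat > h.py <<'E'
import numpy as np, cv2
from station import manip
from scipy.spatial.transform import Rotation as Ro
def save(p,name,crop=None,s=1):
    im=p["color"][...,::-1]
    if crop: l,t,w,h=crop; im=im[t:t+h,l:l+w]
    cv2.imwrite("pics/"+name,cv2.resize(im,None,fx=s,fy=s,interpolation=cv2.INTER_CUBIC))
def world(p,c,r,z=None):
    if z is None: z=p["z_map"][int(round(r)),int(round(c))]
    X=np.array([(c-p["cx"])/p["fx"]*z,(r-p["cy"])/p["fy"]*z,z])
    return p["R"].T@(X-p["t"])
def cloud(p,mask):
    r,c=np.nonzero(mask&(p["z_map"]>0)); z=p["z_map"][r,c]
    X=np.stack([(c-p["cx"])/p["fx"]*z,(r-p["cy"])/p["fy"]*z,z],1)
    return (X-p["t"])@p["R"]
def proj(p,X):
    q=p["R"]@X+p["t"]; return np.array([p["fx"]*q[0]/q[2]+p["cx"],p["fy"]*q[1]/q[2]+p["cy"]])
def raypl(p,c,r,n,d):  # plane n.X=d
    o=-p["R"].T@p["t"]; v=p["R"].T@np.array([(c-p["cx"])/p["fx"],(r-p["cy"])/p["fy"],1]); return o+v*(d-n@o)/(n@v)
E
python3 - <<'E'
from h import *
np.set_printoptions(precision=4,suppress=True)
s=manip.read_state(); print(s,manip.hold_point_z)
for v in("top","side"):
    p=manip.camera(v); save(p,v+"0.png",s=1.4)
    print(v,p["fx"],-p["R"].T@p["t"])
    for n in("wheel_center","clip_tip","cradle_seat","core_center","core_foot","core_line","core2_center","orienter","cradle_foot","tray","sprayer","tape","hammer"):
        for d in manip.mark_of(n,p)[:3]: print(n,round(d["p"],2),np.round(d["location"],1),world(p,*d["location"]) if 0<=d["location"][0]<559 and 0<=d["location"][1]<419 else "")
E
```

```text
pics
{'clock': 0.0, 'joint_positions': array([ 1.2178,  0.3339,  0.0399,  1.4663, -0.0134,  1.3433, -0.0585]), 'joint_velocities': array([ 0.0003, -0.0001,  0.0013, -0.0012, -0.0012,  0.0012, -0.0008]), 'joint_efforts': array([ -0.0003, -65.6363,   1.3351, -40.3815,  -0.0598,   0.0446,
         0.0001]), 'eef_pos': array([ 0.163 , -0.6287,  0.2216]), 'tcp_rot': array([-0.0004,  0.7909, -0.6119, -0.0007]), 'force': array([-0.2682,  0.7198,  0.0066]), 'ft_torque': array([ 0.0027,  0.0303, -0.0325]), 'grip_width': 1.002217687208339} -0.0187
top 449.681507254335 [0.3086 0.0332 1.2854]
wheel_center 0.61 [311.6 139. ] [ 0.6823 -0.0317  0.216 ]
wheel_center 0.27 [156.9 272.5] [0.3626 0.3916 0.0255]
cradle_seat 0.94 [278.2 152.4] [0.6755 0.0528 0.1289]
cradle_seat 0.68 [311.3 261.3] [ 0.3923 -0.038   0.0196]
core_center 0.82 [385.5 311.3] [ 0.2553 -0.2349  0.0461]
core_center 0.73 [442.8 316.6] [ 0.2403 -0.3908  0.0404]
core_center 0.56 [424.7 225.4] [ 0.4884 -0.3529  0.05  ]
core_foot 0.75 [392.  335.4] [ 0.1924 -0.2493  0.0479]
core_foot 0.67 [421.9 247.4] [ 0.4318 -0.3561  0.0023]
core_fo
[... 1044 characters left out ...]
5 -0.2659  0.0385]
core_foot 0.65 [279.8 367.4] [ 0.4362 -0.3349  0.003 ]
core_line 0.84 [185.3 328.4] [ 0.2429 -0.1857  0.0008]
core_line 0.7 [192.2 410.7] [ 0.2483 -0.3996  0.0458]
core_line 0.69 [308.7 357.6] [ 0.4937 -0.3529  0.0501]
core2_center 0.83 [290.4 319.9] [ 0.4816 -0.2552  0.0491]
orienter 0.62 [326.1 227.4] [0.6598 0.0043 0.0631]
cradle_foot 0.9 [308.1 197.5] [0.6185 0.0549 0.1405]
tray 0.7 [306.8 347.6] [ 0.507  -0.3052  0.0045]
tray 0.27 [345.1 196.4] [ 0.6784 -0.0485  0.2108]
sprayer 0.76 [394.4 301.4] [ 0.7391 -0.2604  0.0402]
sprayer 0.57 [305.7 345.8] [ 0.5055 -0.3013  0.0062]
tape 0.68 [295.  170.6] [0.6733 0.3601 0.0213]
hammer 0.78 [212.3 178.4] [0.3781 0.3876 0.02  ]
```

View pics/top0.png

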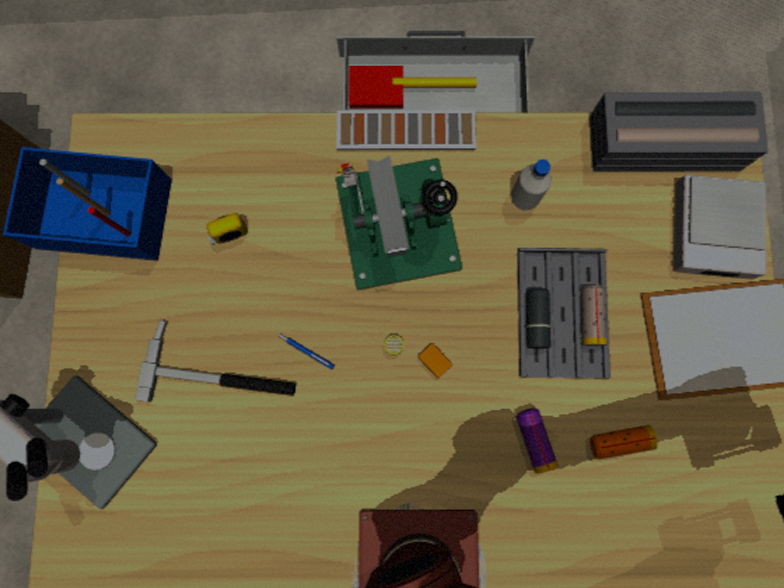

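View pics/side0.png

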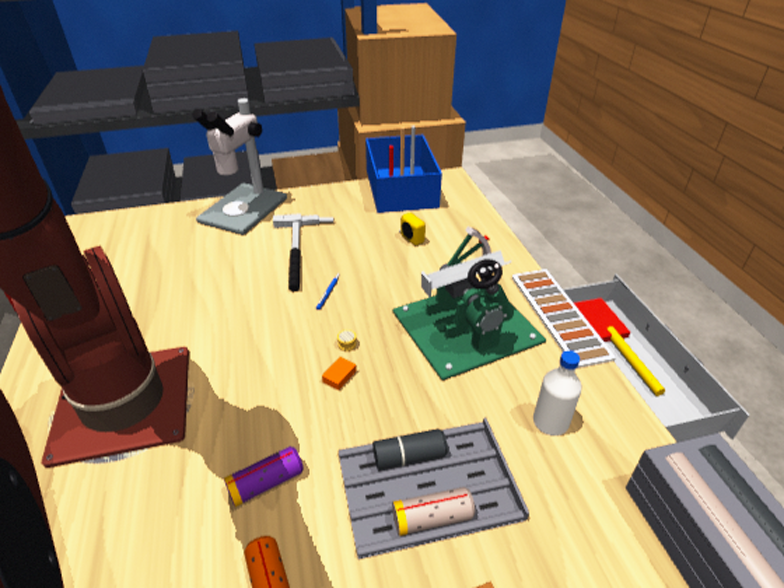

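The candidates in the top picture (shown at 1.4x) are the pale granite stub with yellow end and red line at (594,315), the purple look-alike at (537,440), the orange look-alike at (623,441) and the dark basalt at (538,318). I choose the one at (594,315), native (424,225). Next: triangulate, get the orienter's yaw, and crop close.

```bash
cat >> h.py <<'E'
def tri(obs):
    A=np.zeros((3,3));b=np.zeros(3)
    for p,c,r in obs:
        o=-p["R"].T@p["t"]; v=p["R"].T@np.array([(c-p["cx"])/p["fx"],(r-p["cy"])/p["fy"],1]); v/=np.linalg.norm(v)
        P=np.eye(3)-np.outer(v,v); A+=P; b+=P@o
    X=np.linalg.solve(A,b)
    return X,[np.round(proj(p,X)-[c,r],1) for p,c,r in obs]
E
python3 - <<'E'
from h import *
np.set_printoptions(precision=4,suppress=True)
t=manip.camera("top"); s=manip.camera("side")
for n in("wheel_center","clip_tip","cradle_seat","orienter","cradle_foot","core_line"):
    a=manip.mark_of(n,t); b=manip.mark_of(n,s)
    if n=="core_line":
        a=[d for d in a if abs(d["location"][0]-426)<12 and d["location"][1]<270]; b=[d for d in b if abs(d["location"][0]-309)<15]
    if a and b: print(n,a[0]["p"],b[0]["p"],tri([(t,*a[0]["location"]),(s,*b[0]["location"])]))
for v,p in(("t",t),("s",s)):
    hsv=cv2.cvtColor(p["color"],cv2.COLOR_RGB2HSV)
    g=(hsv[...,0]>55)&(hsv[...,0]<90)&(hsv[...,1]>100)
    C=cloud(p,g); 
    k=(abs(C[:,2]-.008)<.012)&(C[:,0]>.45)
    r=cv2.minAreaRect(C[k,:2].astype(np.float32)); print("plate",v,k.sum(),r,np.median(C[k,2]))
m=[d for d in manip.cut_out("core_center",t) if abs(d["rect"][0]+d["rect"][2]/2-425)<15 and d["rect"][1]<230]
for d in m[:1]:
    C=cloud(t,d["pixels"]); C=C[C[:,2]>.03]; print("stub",d["p"],d["rect"],C.min(0),C.max(0),cv2.minAreaRect(C[:,:2].astype(np.float32)))
d=[d for d in manip.cut_out("tray",t)][0]; C=cloud(t,d["pixels"]); print("tray",cv2.minAreaRect(C[C[:,2]<.03][:,:2].astype(np.float32)))
a=cv2.resize(t["color"][100:210,235:345],(400,400),interpolation=cv2.INTER_CUBIC)
b=cv2.resize(s["color"][150:270,270:390],(400,400),interpolation=cv2.INTER_CUBIC)
cv2.imwrite("pics/c1.png",np.hstack([a,b])[...,::-1])
E
```

```text
wheel_center 0.63 0.55 (array([ 0.6899, -0.0387,  0.198 ]), [array([ 0., -0.]), array([-0.,  0.])])
cradle_seat 0.95 0.74 (array([0.6619, 0.0462, 0.1587]), [array([-0.1,  0.4]), array([ 0.4, -0.1])])
orienter 0.69 0.63 (array([0.6768, 0.0554, 0.0214]), [array([-0.1,  0.6]), array([ 0.5, -0.1])])
cradle_foot 0.74 0.83 (array([0.5965, 0.0355, 0.1508]), [array([ 0.3, -2.5]), array([-2.3,  0.6])])
core_line 0.78 0.73 (array([ 0.4961, -0.3534,  0.0516]), [array([-0.1,  1.4]), array([ 1.8, -0.5])])
plate t 3527 ((0.7267677187919617, -0.1240835189819336), (0.24869459867477417, 0.5505602359771729), 11.074978828430176) 0.011689298763163148
plate s 2560 ((0.6978994607925415, 0.03524334728717804), (0.250198632478714, 0.22447632253170013), 10.44561767578125) 0.011866604954521475
stub 0.95 [416.1, 203.6, 19.2, 44.1] [ 0.4322 -0.3792  0.0301] [ 0.5508 -0.3302  0.0586] ((0.4915234446525574, -0.355109840631485), (0.048519909381866455, 0.11849413812160492), 88.67428588867188)
tray ((0.5058915615081787, -0.3008566200733185), (0.18785633146762848, 0.2795373499393463), 88.2466049194336)
```

View pics/c1.png

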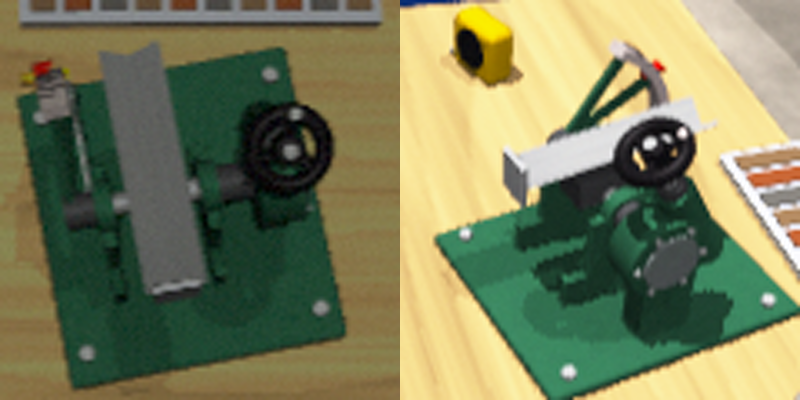

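The crop shows the orienter: wheel upper right in both panels, cradle nearly level, red clip at the top of the arc at the far left. The plate's yaw is about 10.4°. Next I write a planner helper and go to a standoff above the wheel.

```bash
cat >> h.py <<'E'
np.set_printoptions(precision=4,suppress=True)
def pose():
    s=manip.read_state(); q=s["tcp_rot"]; return s["eef_pos"],Ro.from_quat([q[1],q[2],q[3],q[0]]).as_matrix(),s
def frame(z,xh):
    z=z/np.linalg.norm(z); x=xh-z*(xh@z); x/=np.linalg.norm(x); return np.stack([x,np.cross(z,x),z],1)
def plan(pos,R=None,tag=""):
    p,R0,s=pose(); R=R0 if R is None else R
    rv=Ro.from_matrix(R0.T@R).as_rotvec(); d=np.array(pos)-p
    print(tag,"turn",rv,"ang",np.linalg.norm(rv),"| shift mm before turn",R0.T@d*1e3,"after turn",R.T@d*1e3)
YAW=np.radians(10.4)
OX=np.array([np.cos(YAW),np.sin(YAW),0]);OY=np.array([-np.sin(YAW),np.cos(YAW),0]);Z=np.array([0,0,1.])
W=-np.sin(np.radians(28))*OX+np.cos(np.radians(28))*Z
E
python3 - <<'E'
from h import *
c=np.array([.687,-.039,.2])
plan(c+.2*W,frame(-W,np.array([1,-.05,0])))
E
```

```text
turn [ 0.4013  0.3319 -1.2117] ang 1.3188915402476866 | shift mm before turn [-446.5798 -561.5409 -154.0114] after turn [ 394.8656 -608.3246  111.8187]
```

Call:
{"fn": "carry_out", "kwargs": {
  "moves": [
    [[0,0,0],[0,0,-38],0],
    [[0,0,0],[0,0,-38],0],
    [[0,0,0],[0,0,-38],0],
    [[0,0,0],[0,0,-40],0],
    [[0,0,0],[-28,-35,0],0],
    [[0,0,0],[-28,-35,0],0],
    [[0,0,0],[-28,-35,0],0],
    [[0,0,0],[-28,-35,0],0],
    [[0,0,0],[-28,-35,0],0],
    [[0,0,0],[-28,-35,0],0],
    [[0,0,0],[-28,-35,0],0],
    [[0,0,0],[-28,-35,0],0],
    [[0,0,0],[-28,-35,0],0],
    [[0,0,0],[-28,-35,0],0],
    [[0,0,0],[-28,-35,0],0],
    [[0,0,0],[-28,-35,0],0],
    [[0,0,0],[-28,-35,0],0],
    [[0,0,0],[-28,-35,0],0],
    [[0,0,0],[-28,-35,0],0],
    [[0,0,0],[-26,-36,0],0]
  ]
}}

```text
clock: 4.2
eef_pos: [0.595, -0.055, 0.377]
tcp_rot: [-0.0, 0.791, -0.612, 0.0]
force: [-0.0, -1.1, 0.2]
grip_width: 0.997
```

Call:
{"fn": "carry_out", "kwargs": {
  "moves": [
    [[0.0334,0.0277,-0.101],[0,0,0],0],
    [[0.0334,0.0277,-0.101],[0,0,0],0],
    [[0.0334,0.0277,-0.101],[0,0,0],0],
    [[0.0334,0.0277,-0.101],[0,0,0],0],
    [[0.0334,0.0277,-0.101],[0,0,0],0],
    [[0.0334,0.0277,-0.101],[0,0,0],0],
    [[0.0334,0.0277,-0.101],[0,0,0],0],
    [[0.0334,0.0277,-0.101],[0,0,0],0],
    [[0.0334,0.0277,-0.101],[0,0,0],0],
    [[0.0334,0.0277,-0.101],[0,0,0],0],
    [[0.0334,0.0277,-0.101],[0,0,0],0],
    [[0.0334,0.0277,-0.101],[0,0,0],0],
    [[0,0,0],[0,0,0],0],
    [[0,0,0],[0,0,0],0]
  ]
}}

```text
clock: 5.6
eef_pos: [0.5941, -0.0566, 0.3767]
tcp_rot: [-0.053, 0.97, -0.04, 0.236]
force: [-0.4, 0.6, -0.5]
grip_width: 0.997
```

Run:
```python
from h import *
c=np.array([.687,-.039,.2])
print(pose()[2]["joint_positions"],pose()[0],pose()[2]["clock"])
plan(c+.2*W,frame(-W,np.array([1,-.05,0])))
p=manip.camera("wrist"); save(p,"w1.png",s=1.4)
print(p["fx"],"cam",-p["R"].T@p["t"])
for n in("wheel_center","clip_tip","cradle_seat","cradle_foot"):
    for d in manip.mark_of(n,p)[:2]: print(n,d["p"],d["location"],world(p,*d["location"]))
t=manip.camera("top")
for P,v in((p,"w"),(t,"t")):
    for d in manip.cut_out("wheel",P)[:1]:
        C=cloud(P,d["pixels"]); h=(C-c)@W; C=C[abs(h)<.02]; print(v,d["p"],d["rect"],len(C))
        q=np.stack([(C-c)@OY,(C-c)@np.cross(OY,W),(C-c)@W],1); 
        (a,b),r=cv2.minEnclosingCircle(q[:,:2].astype(np.float32)); print(a,b,r,np.percentile(q[:,2],[10,50,90]), c+a*OY+b*np.cross(OY,W))
        A=np.c_[q[:,:2],np.ones(len(q))]; print("tilt",np.linalg.lstsq(A,q[:,2],rcond=None)[0])
```

```text
[ 0.5885 -0.1412 -0.4255  1.75   -0.2421  1.065   0.1391] [ 0.5941 -0.0566  0.3767] 5.6
 turn [ 0.0015  0.0005 -0.0029] ang 0.0033315805275125113 | shift mm before turn [ 0.3893 -0.6824  0.4233] after turn [ 0.3911 -0.6806  0.4245]
376.9256878453239 cam [ 0.523  -0.0023  0.5274]
wheel_center 0.87 [277.8, 180.7] [ 0.679  -0.0363  0.2159]
cradle_seat 0.7 [227.4, 90.3] [0.6727 0.0593 0.1304]
cradle_foot 0.67 [169.9, 108.3] [0.61   0.0442 0.1258]
w 0.94 [246.1, 147.4, 65.2, 70.1] 2939
0.0019046170637011528 -0.0005442423862405121 0.03186668083071709 [0.0068 0.0103 0.0138] [ 0.6862 -0.0372  0.1997]
tilt [-0.0045  0.0012  0.0102]
t 0.76 [298.4, 127.9, 21.5, 22.6] 318
0.0035076600033789873 -0.0020719340536743402 0.031562332063913345 [0.0069 0.0112 0.0162] [ 0.6846 -0.0359  0.199 ]
tilt [-0.0351 -0.0104  0.0117]
```

View pics/w1.png

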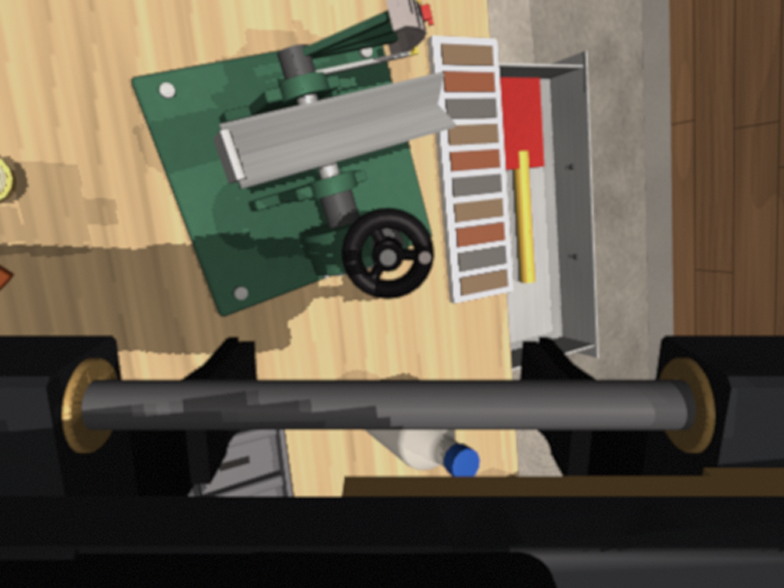

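Wrist view: the wheel is at (388,255), the cradle runs from (235,155) to (440,95), and the clip is at (427,15). The circle fit gives a 31.9 mm radius and no residual tilt, matching the given sizes. Now I test the j7 direction.

Call:
{"fn": "carry_out", "kwargs": {
  "moves": [
    [[0,0,-0.14],[0,0,0],0],
    [[0,0,-0.14],[0,0,0],0],
    [[0,0,-0.14],[0,0,0],0],
    [[0,0,0],[0,0,0],0]
  ]
}}

```text
clock: 6.4
eef_pos: [0.5943, -0.0566, 0.3765]
tcp_rot: [-0.002, 0.956, 0.166, 0.242]
force: [0.1, 0.6, 0.1]
grip_width: 0.999
```

Run:
```python
from h import *
print(pose()[2]["joint_positions"])
```

```text
[ 0.5503 -0.1405 -0.3917  1.7518 -0.2364  1.0634  0.5597]
```

Call:
{"fn": "carry_out", "kwargs": {
  "moves": [
    [[0,0,-0.14],[0,0,0],0],
    [[0,0,-0.14],[0,0,0],0],
    [[0,0,-0.14],[0,0,0],0],
    [[0,0,-0.14],[0,0,0],0],
    [[0,0,-0.14],[0,0,0],0],
    [[0,0,-0.14],[0,0,0],0],
    [[0,0,-0.14],[0,0,0],0],
    [[0,0,-0.14],[0,0,0],0],
    [[0,0,-0.14],[0,0,0],0],
    [[0,0,-0.14],[0,0,0],0],
    [[0,0,-0.14],[0,0,0],0],
    [[0,0,-0.14],[0,0,0],0],
    [[0,0,-0.14],[0,0,0],0],
    [[0,0,0],[0,0,0],0],
    [[0,0,0],[0,0,0],0]
  ]
}}

```text
clock: 7.9
eef_pos: [0.5943, -0.0565, 0.3765]
tcp_rot: [0.189, 0.46, 0.854, 0.151]
force: [-0.8, 0.2, -1.0]
grip_width: 0.999
```

Run:
```python
from h import *
p,R,s=pose(); print(s["joint_positions"],R[:,2],-W)
c=np.array([.6845,-.0373,.2035])
plan(c-.015*W,frame(-W,R[:,0]))
```

```text
[ 0.3918 -0.1417 -0.2536  1.7579 -0.2072  1.0604  2.3457] [ 0.4617  0.0844 -0.883 ] [ 0.4618  0.0847 -0.8829]
 turn [-0.0003  0.0002 -0.    ] ang 0.00034922634018542 | shift mm before turn [  2.3205   1.2312 211.0749] after turn [  2.2759   1.1724 211.0758]
```

Call:
{"fn": "carry_out", "kwargs": {
  "moves": [
    [[0,0,0],[2.3,1.2,35],0],
    [[0,0,0],[0,0,35],0],
    [[0,0,0],[0,0,35],0],
    [[0,0,0],[0,0,35],0],
    [[0,0,0],[0,0,20],0],
    [[0,0,0],[0,0,17],0],
    [[0,0,0],[0,0,17],0],
    [[0,0,0],[0,0,17],0],
    [[0,0,0],[0,0,0],0]
  ]
}}

```text
clock: 8.8
eef_pos: [0.6909, -0.0359, 0.1875]
tcp_rot: [0.188, 0.458, 0.856, 0.15]
force: [-1.0, 0.5, 0.1]
grip_width: 1.0
```

Call:
{"fn": "carry_out", "kwargs": {
  "force": 45,
  "moves": [
    [[0,0,0],[0,0,0],60],
    [[0,0,0],[0,0,0],120],
    [[0,0,0],[0,0,0],255],
    [[0,0,0],[0,0,0],255],
    [[0,0,0],[0,0,0],255],
    [[0,0,0],[0,0,0],255]
  ]
}}

```text
clock: 9.4
eef_pos: [0.6916, -0.0365, 0.1913]
tcp_rot: [0.19, 0.457, 0.856, 0.15]
force: [-4.3, -0.5, 5.7]
grip_width: 0.719
```

Run:
```python
from h import *
p,R,s=pose(); print(s["joint_positions"],s["force"],s["ft_torque"],s["grip_width"]*87)
c=np.array([.6845,-.0373,.2035]); plan(c-.015*W)
# clip angle: red pixels near clip in top & side; line from pivot
for v in("top","side"):
    P=manip.camera(v); hsv=cv2.cvtColor(P["color"],cv2.COLOR_RGB2HSV)
    red=((hsv[...,0]<6)|(hsv[...,0]>174))&(hsv[...,1]>150)&(hsv[...,2]>80)
    yel=(hsv[...,0]>22)&(hsv[...,0]<33)&(hsv[...,1]>150)&(hsv[...,2]>90)
    for n,m in(("red",red),("yel",yel)):
        C=cloud(P,m); k=(abs(C[:,0]-.79)<.06)&(abs(C[:,1]-.12)<.06)&(C[:,2]>.06)&(C[:,2]<.25); C=C[k]
        rc=np.argwhere(m&(P["z_map"]>0))[k]
        if len(C): print(v,n,len(C),C.mean(0),C.min(0),C.max(0),rc.mean(0)[::-1])
    for d in manip.mark_of("clip_tip",P)[:2]: print("tip",d)
    for d in manip.spot_in("clip",P)[:2]: print("clip",d)
```

```text
[ 0.3289  0.1522 -0.3097  1.8525 -0.0866  0.6661  2.2498] [-4.3489 -0.528   5.7434] [0.0244 0.6072 0.0211] 62.55513399668736
 turn [0. 0. 0.] ang 0.0 | shift mm before turn [ 0.6912 -0.3429  0.8406] after turn [ 0.6912 -0.3429  0.8406]
top red 13 [0.7612 0.1372 0.1548] [0.7567 0.1323 0.1474] [0.7651 0.143  0.159 ] [246.1538 118.3846]
top yel 7 [0.7609 0.1401 0.1412] [0.7505 0.1229 0.1028] [0.7795 0.1509 0.1634] [245.4286 120.4286]
clip {'rect': [414.8, 204.4, 18.1, 38.8], 'p': 0.73}
clip {'rect': [302.3, 125.2, 15.1, 9.1], 'p': 0.28}
tip {'location': [306.6, 347.4], 'p': 0.53}
```

Call:
{"fn": "carry_out", "kwargs": {
  "moves": [
    [[0,0,0.06],[0,0,0],255],
    [[0,0,0.12],[0,0,0],255],
    [[0,0,0.12],[0,0,0],255],
    [[0,0,0.12],[0,0,0],255],
    [[0,0,0.12],[0,0,0],255],
    [[0,0,0.12],[0,0,0],255],
    [[0,0,0.12],[0,0,0],255],
    [[0,0,0.12],[0,0,0],255],
    [[0,0,0.06],[0,0,0],255],
    [[0,0,0],[0,0,0],255]
  ]
}}

```text
clock: 10.7
eef_pos: [0.6918, -0.0374, 0.1912]
tcp_rot: [0.099, 0.801, 0.547, 0.221]
force: [-2.3, -3.7, 4.6]
grip_width: 0.723
```

```bash
cat > m.py <<'E'
from h import *
p,R,s=pose(); print(p,s["joint_positions"],s["force"],s["ft_torque"],s["grip_width"]*87)
c=np.array([.6845,-.0373,.2035]); print("off",R.T@(c-.015*W-p)*1e3, "axis err",R.T@-W)
O=np.array([.6845,.0563,.1])
P=manip.camera("side")
M=np.zeros((420,560),bool)
C=cloud(P,np.ones((420,560),bool)); D=(C-O)@np.stack([OX,OY,Z],1)
idx=np.argwhere(P["z_map"]>0); col=P["color"][P["z_map"]>0].astype(int)
grey=(col.max(1)-col.min(1)<25)&(col.mean(1)>90)
k=grey&(abs(D[:,1])<.021)&(abs(D[:,0])<.2)&(D[:,2]>.0)&(D[:,2]<.2)
# nearest (-y) edge line of V: points with y in -0.021..-0.012
e=D[k]; print(len(e),"edge pts")
f=cv2.fitLine(e[:,[0,2]].astype(np.float32),cv2.DIST_HUBER,0,.01,.01).ravel(); print("cradle angle~",np.arctan2(f[1],f[0]),np.arctan2(-f[1],-f[0]))
save(P,"s_%d.png"%(s["clock"]*10),(270,120,120,110),6)
E
python3 m.py
```

```text
[ 0.6918 -0.0374  0.1912] [ 0.2321  0.1452 -0.2027  1.8571 -0.1165  0.6659  1.3105] [-2.3182 -3.665   4.5637] [-0.3191  0.4312 -0.4911] 62.90901189571599
off [ 0.9304 -1.1887  0.826 ] axis err [ 0.0011 -0.002   1.    ]
268 edge pts
cradle angle~ 0.15122093 -2.9903717
```

Call:
{"fn": "carry_out", "kwargs": {
  "moves": [
    [[0,0,0.06],[0,0,0],255],
    [[0,0,0.14],[0,0,0],255],
    [[0,0,0.14],[0,0,0],255],
    [[0,0,0.14],[0,0,0],255],
    [[0,0,0.14],[0,0,0],255],
    [[0,0,0.14],[0,0,0],255],
    [[0,0,0.14],[0,0,0],255],
    [[0,0,0.14],[0,0,0],255],
    [[0,0,0.14],[0,0,0],255],
    [[0,0,0.14],[0,0,0],255],
    [[0,0,0.14],[0,0,0],255],
    [[0,0,0.14],[0,0,0],255],
    [[0,0,0.14],[0,0,0],255],
    [[0,0,0.14],[0,0,0],255],
    [[0,0,0.14],[0,0,0],255],
    [[0,0,0.14],[0,0,0],255],
    [[0,0,0.14],[0,0,0],255],
    [[0,0,0.06],[0,0,0],255],
    [[0,0,0],[0,0,0],255]
  ]
}}

```text
clock: 12.65
eef_pos: [0.6901, -0.0374, 0.1903]
tcp_rot: [-0.166, 0.811, -0.533, 0.174]
force: [-12.3, -4.1, 9.6]
grip_width: 0.73
```

```bash
cat >> m.py <<'E'
T=manip.camera("top"); Wc=manip.camera("wrist")
for v,Q in(("side",P),("top",T),("wrist",Wc)):
    hsv=cv2.cvtColor(Q["color"],cv2.COLOR_RGB2HSV)
    for n,m in(("red",((hsv[...,0]<6)|(hsv[...,0]>174))&(hsv[...,1]>150)&(hsv[...,2]>80)),("yel",(hsv[...,0]>20)&(hsv[...,0]<35)&(hsv[...,1]>150)&(hsv[...,2]>90))):
        C=(cloud(Q,m)-O)@np.stack([OX,OY,Z],1); k=(abs(C[:,0]-.09)<.05)&(C[:,1]>.03)&(C[:,1]<.12)&(C[:,2]>-.05)&(C[:,2]<.11)&(np.hypot(C[:,0],C[:,2])>.08); C=C[k]
        if len(C): print(v,n,len(C),"mean",C.mean(0),"ang",np.median(np.arctan2(C[:,2],C[:,0])),"rad",np.median(np.hypot(C[:,0],C[:,2])))
a=cv2.resize(P["color"][120:220,290:390],(400,400),interpolation=cv2.INTER_CUBIC)
b=cv2.resize(T["color"][90:190,225:325],(400,400),interpolation=cv2.INTER_CUBIC)
cv2.imwrite("pics/m_%d.png"%(s["clock"]*10),np.hstack([a,b])[...,::-1]); print("m_%d.png"%(s["clock"]*10))
cv2.imwrite("pics/mw_%d.png"%(s["clock"]*10),Wc["color"][...,::-1])
E
python3 m.py
```

```text
[ 0.6901 -0.0374  0.1903] [ 0.01    0.1338  0.0392  1.8695 -0.1789  0.6702 -1.0011] [-12.2889  -4.063    9.5786] [0.1259 2.2236 0.0176] 63.54521120463129
off [-0.8029 -1.5264  0.7809] axis err [-0.0004 -0.0023  1.    ]
462 edge pts
cradle angle~ 0.43879753 -2.7027953
top red 14 mean [0.0899 0.0658 0.056 ] ang 0.5559954920318495 rad 0.10618393015542385
top yel 18 mean [0.0869 0.0694 0.0534] ang 0.5694691710051893 rad 0.1017331691027244
wrist red 301 mean [0.0916 0.0647 0.0558] ang 0.5459819156682856 rad 0.1074962542223926
wrist yel 18 mean [0.0933 0.0509 0.0477] ang 0.469200403522644 rad 0.10562774305076422
m_126.png
```

Run:
```python
import cv2,glob,numpy as np
im=cv2.imread("pics/mw_126.png"); hsv=cv2.cvtColor(im,cv2.COLOR_BGR2HSV)
m=((hsv[...,0]<6)|(hsv[...,0]>174))&(hsv[...,1]>150)&(hsv[...,2]>80)
print(cv2.connectedComponentsWithStats(m.astype(np.uint8))[2:])
cv2.imwrite("pics/mw2.png",im)
```

```text
(array([[     0,      0,    560,    420, 233354],
       [   225,      0,     97,     35,   1542],
       [    33,     31,     28,     16,    304]], dtype=int32), array([[279.79724367, 211.03040874],
       [280.70946822,  11.4773022 ],
       [ 45.19736842,  39.18421053]]))
```

View pics/mw2.png

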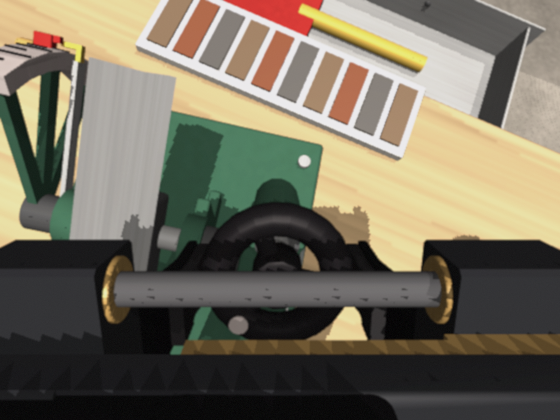

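Call:
{"fn": "carry_out", "kwargs": {
  "moves": [
    [[0,0,0.1],[0,0,0],255],
    [[0,0,0.1],[0,0,0],255],
    [[0,0,0.1],[0,0,0],255],
    [[0,0,0.1],[0,0,0],255],
    [[0,0,0],[0,0,0],255],
    [[0,0,0],[0,0,0],255]
  ]
}}

```text
clock: 13.4
eef_pos: [0.6901, -0.037, 0.1903]
tcp_rot: [-0.197, 0.69, -0.683, 0.138]
force: [-13.4, -2.9, 9.9]
grip_width: 0.724
```

```bash
cat > y.py <<'E'
from h import *
p,R,s=pose(); print(s["joint_positions"][6],s["force"],s["ft_torque"])
O=np.array([.6845,.0563,.1]); B=np.stack([OX,OY,Z],1)
P=manip.camera("wrist"); hsv=cv2.cvtColor(P["color"],cv2.COLOR_RGB2HSV); z=P["z_map"]>0
for n,m in(("red",((hsv[...,0]<6)|(hsv[...,0]>174))&(hsv[...,1]>150)&(hsv[...,2]>80)),("yel",(hsv[...,0]>22)&(hsv[...,0]<35)&(hsv[...,1]>140)&(hsv[...,2]>110))):
    C=(cloud(P,m)-O)@B; px=np.argwhere(m&z)[:,::-1]
    k=(abs(C[:,0]-.09)<.04)&(C[:,1]>.02)&(C[:,1]<.12)&(C[:,2]>-.05)&(C[:,2]<.11); C=C[k];px=px[k]
    a=np.arctan2(C[:,2],C[:,0]); r=np.hypot(C[:,0],C[:,2])
    print(n,len(C),"px",px.mean(0),px.min(0),px.max(0),"mean",C.mean(0),"ang pct",np.percentile(a,[5,25,50,75,95]),"rad",np.percentile(r,[5,50,95]),"y",np.percentile(C[:,1],[5,50,95]))
allm=np.ones((420,560),bool); C=(cloud(P,allm)-O)@B; col=P["color"][z].astype(int)
k=(col.max(1)-col.min(1)<25)&(col.mean(1)>80)&(abs(C[:,1])<.02)&(C[:,0]>-.02)&(C[:,0]<.16)&(C[:,2]>0.01)&(C[:,2]<.2)
E=C[k]; A=np.c_[E[:,0],abs(E[:,1]),np.ones(len(E))]; f=np.linalg.lstsq(A,E[:,2],rcond=None)[0]; res=E[:,2]-A@f; g=abs(res)<.004; f=np.linalg.lstsq(A[g],E[g,2],rcond=None)[0]
print("V fit",len(E),g.sum(),f,"dip",np.arctan(f[0]))
l,t=0,0
save(P,"y_%d.png"%(s["clock"]*10),(0,0,140,105),5); print("y_%d.png"%(s["clock"]*10))
E
python3 y.py
```

```text
-1.3915369533932889 [-13.4184  -2.8861   9.858 ] [0.4627 2.1489 0.0815]
red 247 px [ 10.8745 145.0648] [  0 138] [ 23 153] mean [0.0916 0.0648 0.0558] ang pct [0.5293 0.5406 0.5456 0.5502 0.5606] rad [0.1039 0.1075 0.1103] y [0.0588 0.0649 0.0708]
yel 106 px [ 35.1698 143.2642] [ 22 138] [ 43 152] mean [0.0912 0.0507 0.0532] ang pct [0.5184 0.5234 0.5281 0.5331 0.5396] rad [0.1012 0.1066 0.1084] y [0.0471 0.0495 0.0564]
V fit 7684 7681 [0.5586 1.1344 0.0295] dip 0.5094364834277372
y_134.png
```

Call:
{"fn": "carry_out", "kwargs": {
  "moves": [
    [[0,0,0.07],[0,0,0],255],
    [[0,0,0.07],[0,0,0],255],
    [[0,0,0],[0,0,0],255],
    [[0,0,0],[0,0,0],255]
  ]
}}

```text
clock: 13.85
eef_pos: [0.6901, -0.0369, 0.1903]
tcp_rot: [0.207, -0.64, 0.729, -0.124]
force: [-13.4, -2.2, 9.9]
grip_width: 0.72
```

```bash
python3 y.py
```

```text
-1.5288307449443135 [-13.4289  -2.2151   9.9172] [0.5089 2.1154 0.1638]
red 200 px [  9.245 182.775] [  0 174] [ 20 191] mean [0.0914 0.0653 0.0559] ang pct [0.533  0.5414 0.5459 0.5507 0.5612] rad [0.1039 0.1072 0.1104] y [0.0603 0.0653 0.0709]
yel 115 px [ 29.8696 177.913 ] [ 18 173] [ 39 184] mean [0.0906 0.0515 0.0549] ang pct [0.5331 0.5414 0.5452 0.5494 0.5568] rad [0.1017 0.1066 0.1084] y [0.0469 0.0501 0.0584]
V fit 5560 5557 [0.5851 1.1439 0.0297] dip 0.5293552781139522
y_138.png
```

Call:
{"fn": "carry_out", "kwargs": {
  "moves": [
    [[0,0,0],[0,0,0],120],
    [[0,0,0],[0,0,0],0],
    [[0,0,0],[0,0,0],0],
    [[0,0,0],[0,0,0],0],
    [[0,0,0],[0,0,-25],0],
    [[0,0,0],[0,0,-45],0],
    [[0,0,0],[0,0,-45],0],
    [[0,0,0],[0,0,-45],0],
    [[0,0,0],[0,0,-40],0],
    [[0,0,0],[0,0,0],0]
  ]
}}

```text
clock: 14.9
eef_pos: [0.5996, -0.0541, 0.3744]
tcp_rot: [0.211, -0.64, 0.728, -0.128]
force: [0.5, -0.6, 0.1]
grip_width: 1.0
```

```bash
python3 y.py
python3 - <<'E'
from h import *
p,R,s=pose(); print(p,s["joint_positions"])
P=manip.camera("wrist"); save(P,"w3.png")
for n in("cradle_seat","cradle_foot"):
    for d in manip.mark_of(n,P)[:2]: print(n,d)
E
```

```text
-1.5805133824063469 [ 0.5163 -0.5811  0.1096] [-0.065   0.4691 -0.0119]
red 53 px [131.3019 157.6415] [127 154] [136 161] mean [0.0903 0.0657 0.0562] ang pct [0.5371 0.5441 0.5492 0.5527 0.6238] rad [0.1038 0.1064 0.1094] y [0.0614 0.0655 0.0707]
yel 20 px [144.15 154.75] [137 153] [148 157] mean [0.0896 0.0504 0.0544] ang pct [0.5308 0.5399 0.5459 0.551  0.5612] rad [0.1013 0.1052 0.1074] y [0.0465 0.0487 0.0575]
V fit 3237 3230 [0.5731 1.1455 0.0302] dip 0.5204416560698232
y_149.png
[ 0.5996 -0.0535  0.3709] [-0.0254 -0.1529  0.1043  1.7824 -0.1236  1.0344 -1.5803]
cradle_seat {'location': [217.1, 251.6], 'p': 0.89}
```

View pics/w3.png

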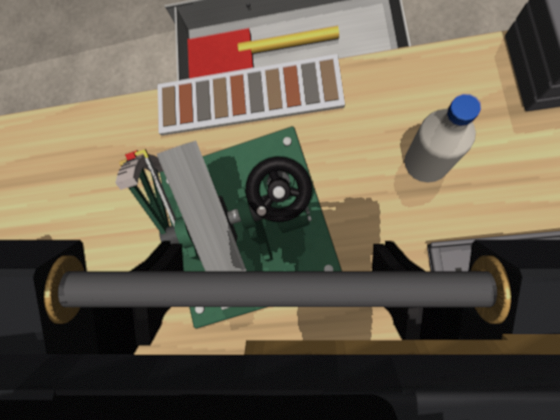

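The picture shows the wheel released at (278,190), and the yellow pointer and red clip together at (140,155) and (131,157). Their angles are 0.546 and 0.549 rad, so the dip is set. Next, go above the stub.

Run:
```python
from h import *
p,R,s=pose(); print(R[:,0])
t=manip.camera("top")
m=[d for d in manip.cut_out("core_center",t) if abs(d["rect"][0]+d["rect"][2]/2-425)<15 and d["rect"][1]<230][0]
C=cloud(t,m["pixels"]); C=C[C[:,2]>.04]; print(C[:,:2].mean(0),cv2.fitLine(C[:,:2].astype(np.float32),2,0,.01,.01).ravel(),np.percentile(C[:,2],[50,90,98]))
sx=np.sign(R[1,0])
plan([.492,-.355,.2],frame(-Z,np.array([0,sx,0])))
```

```text
[-0.0927 -0.9854 -0.1425]
[ 0.4868 -0.3561] [ 0.9978 -0.0656  0.4868 -0.3561] [0.0496 0.0533 0.0552]
 turn [-0.4715  0.1183 -0.1254] ang 0.5020009511610312 | shift mm before turn [331.2127 123.1756  71.221 ] after turn [302.2102 106.8749 164.9038]
```

Call:
{"fn": "carry_out", "kwargs": {
  "moves": [
    [[-0.0786,0.0197,-0.0209],[0,0,0],0],
    [[-0.0786,0.0197,-0.0209],[0,0,0],0],
    [[-0.0786,0.0197,-0.0209],[0,0,0],0],
    [[-0.0786,0.0197,-0.0209],[0,0,0],0],
    [[-0.0786,0.0197,-0.0209],[0,0,0],0],
    [[-0.0786,0.0197,-0.0209],[0,0,0],0],
    [[0,0,0],[38,13.4,0],0],
    [[0,0,0],[38,13.4,0],0],
    [[0,0,0],[38,13.4,0],0],
    [[0,0,0],[38,13.4,0],0],
    [[0,0,0],[38,13.4,0],0],
    [[0,0,0],[38,13.4,0],0],
    [[0,0,0],[38,13.4,0],0],
    [[0,0,0],[36,13.4,0],0],
    [[0,0,0],[0,0,42],0],
    [[0,0,0],[0,0,41],0],
    [[0,0,0],[0,0,41],0],
    [[0,0,0],[0,0,41],0],
    [[0,0,0],[0,0,0],0]
  ]
}}

```text
clock: 17.1
eef_pos: [0.4893, -0.3528, 0.1946]
tcp_rot: [0.001, 0.707, -0.707, -0.005]
force: [-0.8, 0.5, -0.6]
grip_width: 1.0
```

Run:
```python
from h import *
p,R,s=pose(); print(p,s["joint_positions"])
P=manip.camera("wrist"); S=manip.camera("side")
for n in("core_center","core_foot","core_line"):
    for d in manip.mark_of(n,P)[:2]: print(n,d,raypl(P,*d["location"],Z,.0278 if n!="core_line" else .0516))
for v,Q in(("w",P),("s",S)):
  for d in manip.cut_out("core_center",Q)[:4]:
    C=cloud(Q,d["pixels"]); 
    k=(abs(C[:,0]-.49)<.09)&(abs(C[:,1]+.355)<.05)&(C[:,2]>.02)
    if k.sum()<300: continue
    C=C[k]; col=Q["color"][d["pixels"]&(Q["z_map"]>0)][k]
    # fit cylinder radius 23.8: axis (a,b): y=a+b*x, z=c
    from scipy.optimize import least_squares
    f=lambda q:np.hypot((C[:,1]-q[0]-q[1]*(C[:,0]-.49))*np.cos(np.arctan(q[1])),C[:,2]-q[2])-.0238
    r=least_squares(f,[-.355,0,.028],loss="soft_l1",f_scale=.002); print(v,d["p"],len(C),r.x,"rms",np.sqrt((f(r.x)**2).mean()),"x range",np.percentile(C[:,0],[.5,99.5]))
    h=cv2.cvtColor(col[None],cv2.COLOR_RGB2HSV)[0]; y=(h[:,0]>20)&(h[:,0]<33)&(h[:,1]>150); print("yellow",y.sum(),C[y].mean(0) if y.any() else"", C[y].min(0) if y.any() else "")
    rd=((h[:,0]<6)|(h[:,0]>174))&(h[:,1]>130); print("red",rd.sum(),C[rd].mean(0) if rd.any() else "")
save(P,"w4.png")
```

```text
[ 0.4893 -0.3528  0.1946] [ 0.3057  0.2641  0.2966  1.6269 -0.0803  1.2718 -0.9537]
core_center {'location': [283.4, 184.7], 'p': 0.64} [ 0.4926 -0.3569  0.0278]
core_foot {'location': [283.0, 244.1], 'p': 0.61} [ 0.4368 -0.3567  0.0278]
core_line {'location': [284.3, 188.5], 'p': 0.83} [ 0.4943 -0.3574  0.0516]
w 0.76 7305 [-0.3563 -0.0205  0.0266] rms 0.0013348552408180333 x range [0.4366 0.5543]
yellow 134 [ 0.4416 -0.3534  0.0502] [ 0.4357 -0.3609  0.0459]
red 325 [ 0.4956 -0.3564  0.0511]
```

View pics/w4.png

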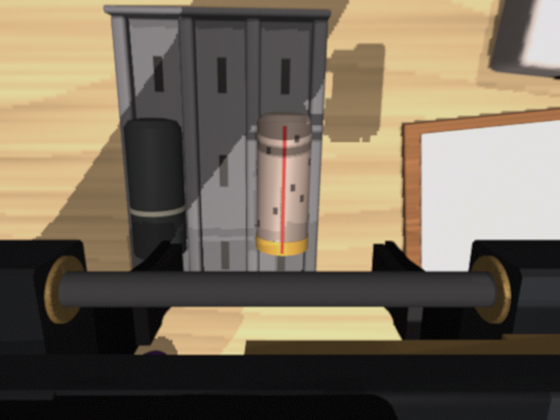

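The wrist view shows the chosen pale granite stub at (284,185), yellow end at (282,245) towards the robot, red line on top. The dark core beside it is at (155,190). The fitted axis is 26.6 mm high (27.8 expected).

Run:
```python
from h import *
plan([.491,-.3563,.0195],frame(-Z,-np.array([.0205,1,0])))
```

```text
turn [-0.0055 -0.0013  0.0202] ang 0.02092417552615814 | shift mm before turn [  0.4192   3.0694 184.1334] after turn [  0.7128   2.0522 184.1466]
```

Call:
{"fn": "carry_out", "kwargs": {
  "moves": [
    [[-0.0055,-0.0013,0.0202],[0,0,0],0],
    [[0,0,0],[0.7,2,40],0],
    [[0,0,0],[0,0,40],0],
    [[0,0,0],[0,0,40],0],
    [[0,0,0],[0,0,25],0],
    [[0,0,0],[0,0,12],0],
    [[0,0,0],[0,0,10],0],
    [[0,0,0],[0,0,8],0],
    [[0,0,0],[0,0,0],0],
    [[0,0,0],[0,0,0],0]
  ]
}}

```text
clock: 18.45
eef_pos: [0.4903, -0.3558, 0.0276]
tcp_rot: [-0.0, -0.7, 0.714, 0.001]
force: [0.7, -0.2, 0.5]
grip_width: 0.999
```

Run:
```python
from h import *
print(pose()[0],pose()[2]["force"])
plan([.491,-.3563,.0195],frame(-Z,-np.array([.0205,1,0])))
```

```text
[ 0.4903 -0.3558  0.0276] [ 0.6728 -0.1778  0.5031]
 turn [ 0.0015  0.0008 -0.0002] ang 0.001740671124632403 | shift mm before turn [ 0.4788 -0.7633  8.056 ] after turn [ 0.4725 -0.7508  8.0576]
```

Call:
{"fn": "carry_out", "kwargs": {
  "force": 35,
  "moves": [
    [[0,0,0],[0.4,-0.7,8],0],
    [[0,0,0],[0,0,0],0],
    [[0,0,0],[0,0,0],60],
    [[0,0,0],[0,0,0],100],
    [[0,0,0],[0,0,0],140],
    [[0,0,0],[0,0,0],255],
    [[0,0,0],[0,0,0],255],
    [[0,0,0],[0,0,0],255],
    [[0,0,0],[0,0,0],255]
  ]
}}

```text
clock: 19.35
eef_pos: [0.4904, -0.356, 0.0187]
tcp_rot: [-0.0, -0.7, 0.714, 0.001]
force: [-0.6, -1.0, 0.2]
grip_width: 0.538
```

Call:
{"fn": "carry_out", "kwargs": {
  "moves": [
    [[0,0,0],[0,0,-8],255],
    [[0,0,0],[0,0,-15],255],
    [[0,0,0],[0,0,-30],255],
    [[0,0,0],[0,0,-40],255],
    [[0,0,0],[0,0,-40],255],
    [[0,0,0],[0,0,-40],255],
    [[0,0,0],[0,0,-40],255],
    [[0,0,0],[0,0,-40],255],
    [[0,0,0],[0,0,-40],255],
    [[0,0,0],[0,0,-20],255],
    [[0,0,0],[0,0,0],255]
  ]
}}

```text
clock: 20.45
eef_pos: [0.4917, -0.3571, 0.336]
tcp_rot: [0.0, -0.7, 0.714, -0.002]
force: [0.3, 0.0, -5.2]
grip_width: 0.536
```

```bash
cat > g.py <<'E'
from h import *
from scipy.optimize import least_squares
p,R,s=pose(); print(p,s["force"],s["ft_torque"],s["grip_width"]*87,s["joint_positions"])
P=manip.camera("side")
best=None
# stub in tool frame from side+wrist clouds near expected place
for v in("side","wrist","top"):
    Q=P if v=="side" else manip.camera(v)
    C=(cloud(Q,np.ones((420,560),bool))-p)@R; col=Q["color"][Q["z_map"]>0].astype(int)
    hsv=cv2.cvtColor(col[None].astype(np.uint8),cv2.COLOR_RGB2HSV)[0]
    near=(abs(C[:,0])<.027)&(abs(C[:,1])<.09)&(abs(C[:,2]+.01)<.045)
    y=near&(hsv[:,0]>20)&(hsv[:,0]<33)&(hsv[:,1]>150); rd=near&((hsv[:,0]<6)|(hsv[:,0]>174))&(hsv[:,1]>130)
    g=near&(col.mean(1)>70)
    print(v,g.sum(),"y range",np.percentile(C[g,1],[1,99]) if g.any() else"","yel",y.sum(),C[y].mean(0) if y.any() else "","red",rd.sum(),C[rd].mean(0) if rd.any() else "")
    if g.sum()>200:
        E=C[g]; f=lambda q:np.hypot(E[:,0]-q[0],(E[:,2]-q[1]-q[2]*E[:,1])*np.cos(np.arctan(q[2])))-.0238
        r=least_squares(f,[0,-.01,0],loss="soft_l1",f_scale=.002); print("  fit x0,z0,slope",r.x)
E
python3 g.py
```

```text
[ 0.4917 -0.3571  0.336 ] [ 0.3204  0.0153 -5.2077] [0.0061 0.0359 0.0111] 46.640396669339815 [ 0.2963  0.2123  0.3165  1.4024 -0.066   1.5341 -0.9834]
side 814 y range [0.0149 0.0549] yel 223 [ 0.0128  0.0478 -0.0242] red 19 [-0.0023  0.0322 -0.033 ]
  fit x0,z0,slope [-0.0005 -0.0079 -0.0276]
wrist 18997 y range [-0.0634  0.0224] yel 0  red 1185 [-0.0013 -0.0238 -0.0294]
  fit x0,z0,slope [-0.0007 -0.0051 -0.0148]
top 242 y range [-0.0594  0.0585] yel 127 [-0.0092  0.0516 -0.0224] red 21 [-0.0019  0.0318 -0.0287]
  fit x0,z0,slope [-0.0022 -0.0026 -0.0442]
```

Run:
```python
from h import *
O=np.array([.6845,.0563,.1]); th=.527
B=np.stack([OX,OY,Z],1); ct,st=np.cos(th),np.sin(th)
t=manip.camera("top"); S=manip.camera("side")
def loc(X): D=(X-O)@B; return np.stack([D[...,0]*ct+D[...,2]*st,D[...,1],-D[...,0]*st+D[...,2]*ct],-1)
obs={}
for n in("cradle_seat","cradle_foot","wheel_center"):
    o=[]
    for Q in(t,S):
        for d in manip.mark_of(n,Q)[:1]: o.append((Q,*d["location"])); print(n,d["p"],d["location"])
    if len(o)==2: X,e=tri(o); print("  tri",X,e,"loc",loc(X))
for v,Q in(("top",t),("side",S)):
    L=loc(cloud(Q,np.ones((420,560),bool))); col=Q["color"][Q["z_map"]>0].astype(int)
    k=(abs(L[:,1])<.025)&(L[:,0]>-.12)&(L[:,0]<.12)&(L[:,2]>.02)&(L[:,2]<.08)&(col.max(1)-col.min(1)<30)&(col.mean(1)>50)
    E=L[k]
    for a in np.arange(-.11,.0,.005):
        q=E[(E[:,0]>=a)&(E[:,0]<a+.005)]
        if len(q): print(v,"s %.3f"%a,len(q),"n",np.percentile(q[:,2],[2,50,98]),"y",q[:,1].min(),q[:,1].max())
    q=E[(E[:,0]>-.05)]; A=np.c_[q[:,0],abs(q[:,1]),np.ones(len(q))]; f=np.linalg.lstsq(A,q[:,2],rcond=None)[0]; print(v,"V fit (slope,|y|,n0)",f, "y mean",q[:,1].min(),q[:,1].max())
b=cv2.resize(S["color"][140:240,270:370],(500,500),interpolation=cv2.INTER_CUBIC); cv2.imwrite("pics/foot.png",b[...,::-1])
```

```text
cradle_seat 0.77 [279.6, 166.3]
cradle_seat 0.31 [325.2, 231.7]
  tri [ 0.6764  0.0505 -0.0003] [array([ 0.1, -0.9]), array([-0.8,  0.2])] loc [-0.0582 -0.0042 -0.0821]
cradle_foot 0.66 [285.4, 186.4]
wheel_center 0.87 [315.1, 139.7]
wheel_center 0.67 [346.8, 196.2]
  tri [ 0.6855 -0.0414  0.2044] [array([ 0.1, -0.4]), array([-0.4,  0.1])] loc [ 0.0381 -0.0963  0.0986]
top s -0.090 16 n [0.0475 0.0604 0.0649] y -0.020709016504066445 0.014255664678852052
top s -0.085 61 n [0.033  0.0489 0.0653] y -0.021109908749596944 0.020412363943401957
top s -0.080 31 n [0.0269 0.0391 0.0484] y -0.022141709699193754 0.022132159527744118
top s -0.075 32 n [0.0264 0.0384 0.0484] y -0.022424309103760302 0.02161870464040854
top s -0.070 27 n [0.027  0.0377 0.0482] y -0.021191269681352664 0.020736691266275524
top s -0.065 30 n [0.0265 0.0399 0.0491] y -0.021449049275738534 0.02242354668228458
top s -0.060 31 n [0.0297 0.0404 0.048 ] y -0.022458729169647917 0.02195747693987835
top s -0.055 28 n [0.0276 0.0379 0.0484] y -0.019829225394629345 0.021021403431390157
top s -0.050 27 n [0.028  0.0399 0.0484] y 
[... 427 characters left out ...]
208381326170367 0.021114505430727907
top s -0.020 32 n [0.028  0.0392 0.048 ] y -0.021109228738656418 0.02280057359708537
top s -0.015 31 n [0.0268 0.0384 0.0491] y -0.02196288783131286 0.022027371257266826
top s -0.010 32 n [0.0279 0.0392 0.0494] y -0.01936890972703362 0.021480684730712647
top s -0.005 32 n [0.0262 0.0393 0.0481] y -0.020586789166048003 0.02263762203164879
top V fit (slope,|y|,n0) [-0.0057  0.8991  0.0281] y mean -0.022294865791995706 0.023632772803068313Traceback (most recent call last):
  File "<stdin>", line 19, in <module>
    return umr_minimum(a, axis, None, out, keepdims, initial, where)
ValueError: zero-size array to reduction operation minimum which has no identity
```

```bash
cat > tgt.py <<'E'
from h import *
import sys
O=np.array([.6845,.0563,.1]); th=.525; ct,st=np.cos(th),np.sin(th)
A=ct*OX+st*Z; N=-st*OX+ct*Z
c0=np.array([-.0008,-.0045,-.0085])
Rt=frame(-N,-OY)@Ro.from_rotvec([.02,0,0]).as_matrix()
def tgt(s,n): return O+s*A+n*N-Rt@c0
def where(): 
    p,R,_=pose(); D=p+R@c0-O; return np.array([D@A,D@OY,D@N])
E
python3 - <<'E'
from tgt import *
print(where()); plan(tgt(-.0095,.261),Rt); print(tgt(-.0095,.261))
E
```

```text
[-0.1049 -0.371   0.3378]
 turn [ 0.5463 -0.0531 -0.1976] ang 0.5833610596356331 | shift mm before turn [-387.8323  -49.4108   20.1945] after turn [-370.066   -97.6931   82.2822]
[0.5484 0.0305 0.3115]
```

Call:
{"fn": "carry_out", "kwargs": {
  "moves": [
    [[0.0683,-0.0066,-0.0247],[0,0,0],255],
    [[0.0683,-0.0066,-0.0247],[0,0,0],255],
    [[0.0683,-0.0066,-0.0247],[0,0,0],255],
    [[0.0683,-0.0066,-0.0247],[0,0,0],255],
    [[0.0683,-0.0066,-0.0247],[0,0,0],255],
    [[0.0683,-0.0066,-0.0247],[0,0,0],255],
    [[0.0683,-0.0066,-0.0247],[0,0,0],255],
    [[0.0683,-0.0066,-0.0247],[0,0,0],255],
    [[0,0,0],[-31,-8.1,0],255],
    [[0,0,0],[-31,-8.1,0],255],
    [[0,0,0],[-31,-8.1,0],255],
    [[0,0,0],[-31,-8.1,0],255],
    [[0,0,0],[-31,-8.1,0],255],
    [[0,0,0],[-31,-8.1,0],255],
    [[0,0,0],[-31,-8.1,0],255],
    [[0,0,0],[-31,-8.1,0],255],
    [[0,0,0],[-31,-8.1,0],255],
    [[0,0,0],[-31,-8.1,0],255],
    [[0,0,0],[-31,-8.1,0],255],
    [[0,0,0],[-29,-8.1,0],255]
  ]
}}

```text
clock: 23.0
eef_pos: [0.5106, 0.0228, 0.3814]
tcp_rot: [-0.205, 0.74, -0.617, 0.171]
force: [1.0, -0.6, -4.5]
grip_width: 0.537
```

Call:
{"fn": "carry_out", "kwargs": {
  "moves": [
    [[0,0,0],[0,0,0],255],
    [[0,0,0],[0,0,0],255]
  ]
}}

```text
clock: 23.2
eef_pos: [0.5106, 0.0227, 0.3815]
tcp_rot: [-0.206, 0.741, -0.616, 0.171]
force: [0.6, -1.0, -4.4]
grip_width: 0.543
```

```bash
python3 g.py
python3 - <<'E'
from tgt import *
print(where()); plan(tgt(-.0095,.101),Rt)
E
```

```text
[0.5106 0.0227 0.3815] [ 0.6496 -0.959  -4.3765] [-0.199   1.0628 -0.0476] 47.230726535843516 [ 0.1836 -0.3808 -0.1952  1.9465 -0.1832  1.0387 -1.354 ]
side 515 y range [-0.0627  0.0543] yel 85 [ 0.0179  0.0475 -0.0195] red 4 [-0.0017  0.015  -0.0328]
  fit x0,z0,slope [-0.0001 -0.0083 -0.0096]
wrist 18124 y range [-0.063   0.0186] yel 0  red 1175 [ 0.0003 -0.0239 -0.0325]
  fit x0,z0,slope [ 0.001  -0.0082 -0.0141]
top 480 y range [-0.0622 -0.0162] yel 2 [ 0.0243 -0.0008 -0.033 ] red 33 [ 0.0004 -0.0302 -0.0336]
  fit x0,z0,slope [ 0.0005 -0.0108 -0.0551]
[-0.008  -0.0027  0.341 ]
 turn [ 0.0039  0.0001 -0.0012] ang 0.004090231122983337 | shift mm before turn [ -2.6683   5.3067 239.9226] after turn [ -2.7094   6.2415 239.8997]
```

Call:
{"fn": "carry_out", "kwargs": {
  "moves": [
    [[0,0,0],[0,0,20],255],
    [[0,0,0],[-1.3,1,30],255],
    [[0,0,0],[-1,2,35],255],
    [[0,0,0],[-1,3,35],255],
    [[0,0,0],[0,0,35],255],
    [[0,0,0],[0,0,30],255],
    [[0,0,0],[0,0,25],255],
    [[0,0,0],[0,0,20],255],
    [[0,0,0],[0,0,10],255],
    [[0,0,0],[0,0,0],255],
    [[0,0,0],[0,0,0],255]
  ]
}}

```text
clock: 24.45
eef_pos: [0.6271, 0.0463, 0.1736]
tcp_rot: [-0.206, 0.74, -0.617, 0.171]
force: [-0.4, -0.3, -4.0]
grip_width: 0.538
```

Run:
```python
from tgt import *
p,R,s=pose();print(where(),s["force"],s["joint_positions"]); plan(tgt(-.0095,.065),Rt)
P=manip.camera("wrist");S=manip.camera("side");T=manip.camera("top")
a=cv2.resize(S["color"][140:240,270:370],(400,400),interpolation=cv2.INTER_CUBIC)
b=cv2.resize(P["color"],(533,400)); cv2.imwrite("pics/d1.png",np.hstack([a,b[:,:400]])[...,::-1])
```

```text
[-0.0092  0.0013  0.1015] [-0.4332 -0.2885 -4.0042] [ 0.1706  0.0043 -0.2969  2.0683 -0.0551  0.5286 -1.4757]
 turn [ 0.003   0.0004 -0.0005] ang 0.0030515324444293167 | shift mm before turn [ 1.328   0.9166 36.4829] after turn [ 1.314   1.0263 36.4805]
```

View pics/d1.png

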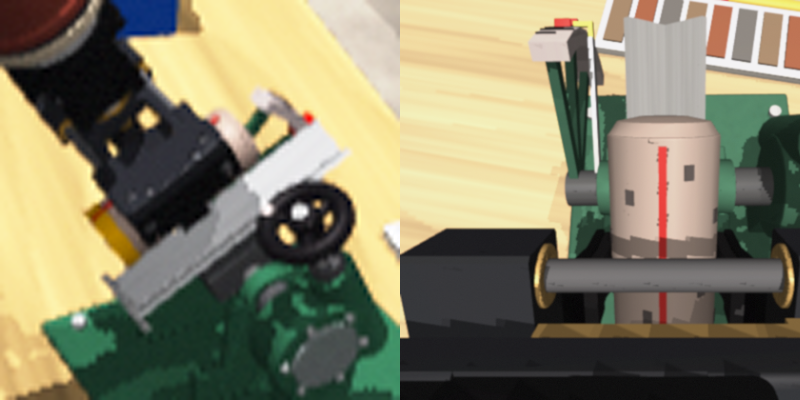

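The picture shows the stub above the V and parallel to it, red line at column 663 over the V's middle at column 665. The clip and pointer are still together at (565,25). Lower it now.

Call:
{"fn": "carry_out", "kwargs": {
  "moves": [
    [[0,0,0],[0.5,0,12],255],
    [[0,0,0],[0,0,10],255],
    [[0,0,0],[0,0,8],255],
    [[0,0,0],[0,0,4],255],
    [[0,0,0],[0,0,1.5],255],
    [[0,0,0],[0,0,0],255],
    [[0,0,0],[0,0,0],255]
  ]
}}

```text
clock: 25.3
eef_pos: [0.6452, 0.0498, 0.1428]
tcp_rot: [-0.206, 0.74, -0.617, 0.171]
force: [-0.1, 0.4, -4.7]
grip_width: 0.54
```

Call:
{"fn": "carry_out", "kwargs": {
  "moves": [
    [[0,0,0],[0,0,1],255],
    [[0,0,0],[0,0,1],255],
    [[0,0,0],[0,0,0],255],
    [[0,0,0],[0,0,0],255]
  ]
}}

```text
clock: 25.7
eef_pos: [0.6461, 0.0499, 0.1409]
tcp_rot: [-0.206, 0.74, -0.617, 0.171]
force: [-0.5, 0.4, -4.3]
grip_width: 0.534
```

Call:
{"fn": "carry_out", "kwargs": {
  "moves": [
    [[0,0,0],[0,0,1],255],
    [[0,0,0],[0,0,0.5],255],
    [[0,0,0],[0,0,0],255],
    [[0,0,0],[0,0,0],255]
  ]
}}

```text
clock: 26.1
eef_pos: [0.647, 0.0498, 0.1398]
tcp_rot: [-0.206, 0.74, -0.617, 0.171]
force: [-2.0, -1.0, -1.6]
grip_width: 0.544
```

```bash
python3 -c "
from tgt import *
print(where(),pose()[2]['force'],pose()[2]['ft_torque'])"
```

```text
[-0.0086  0.0012  0.0621] [-2.0407 -0.9606 -1.6002] [-0.4963  1.1291 -0.0686]
```

Contact at n = 62.1 mm (61 to 62 expected). Now slide it down to the foot stop.

Call:
{"fn": "carry_out", "kwargs": {
  "moves": [
    [[0,0,0],[0,2,0.3],255],
    [[0,0,0],[0,2,0],255],
    [[0,0,0],[0,2,0],255],
    [[0,0,0],[0,2,0],255],
    [[0,0,0],[0,1,0],255],
    [[0,0,0],[0,0,0],255],
    [[0,0,0],[0,0,0],255]
  ]
}}

```text
clock: 26.8
eef_pos: [0.6397, 0.0482, 0.1351]
tcp_rot: [-0.206, 0.74, -0.617, 0.171]
force: [2.1, -5.2, 1.3]
grip_width: 0.541
```

Call:
{"fn": "carry_out", "kwargs": {
  "moves": [
    [[0,0,0],[0,1,0],255],
    [[0,0,0],[0,1,0],255],
    [[0,0,0],[0,0,0],255],
    [[0,0,0],[0,0,0],255]
  ]
}}

```text
clock: 27.2
eef_pos: [0.6382, 0.0479, 0.1342]
tcp_rot: [-0.206, 0.74, -0.617, 0.172]
force: [2.4, -4.9, 2.3]
grip_width: 0.54
```

```bash
python3 -c "
from tgt import *
s=pose()[2];print(where(),s['force'],s['force']@A,s['force']@N,s['ft_torque'])"
```

```text
[-0.0192  0.0009  0.0618] [ 2.4226 -4.9463  2.2617] 2.4228734239939413 1.2103278252974636 [-1.1543  0.1626 -0.4713]
```

Call:
{"fn": "carry_out", "kwargs": {
  "moves": [
    [[0,0,0],[0.7,1,0],255],
    [[0,0,0],[0,1,0],255],
    [[0,0,0],[0,0,0],255],
    [[0,0,0],[0,0,0],255]
  ]
}}

```text
clock: 27.6
eef_pos: [0.6369, 0.0474, 0.1334]
tcp_rot: [-0.206, 0.74, -0.616, 0.172]
force: [4.2, -4.0, 1.7]
grip_width: 0.536
```

Call:
{"fn": "carry_out", "kwargs": {
  "moves": [
    [[0,0,0],[0,1,0],255],
    [[0,0,0],[0,1,0],255],
    [[0,0,0],[0,0,0],255],
    [[0,0,0],[0,0,0],255]
  ]
}}

```text
clock: 28.0
eef_pos: [0.6366, 0.0474, 0.1337]
tcp_rot: [-0.207, 0.74, -0.616, 0.173]
force: [8.2, -2.2, 2.6]
grip_width: 0.538
```

```bash
python3 -c "
from tgt import *
s=pose()[2];print(where(),s['force'],s['force']@A,s['force']@N,s['ft_torque'])"
```

```text
[-0.021   0.0007  0.0622] [ 8.221  -2.1999  2.5509] 7.931907340141299 -1.6463755096561858 [-0.7707 -1.1485 -0.1882]
```

Call:
{"fn": "carry_out", "kwargs": {
  "moves": [
    [[0,0,0],[0,0.7,0.7],255],
    [[0,0,0],[0,0,0],255],
    [[0,0,0],[0,0,0],255]
  ]
}}

```text
clock: 28.3
eef_pos: [0.6368, 0.0474, 0.1333]
tcp_rot: [-0.208, 0.74, -0.616, 0.173]
force: [7.9, -2.3, 4.5]
grip_width: 0.535
```

```bash
python3 -c "
from tgt import *
s=pose()[2];print(where(),s['force'],s['force']@A,s['force']@N,s['ft_torque'])"
```

```text
[-0.021   0.0007  0.0617] [ 7.868  -2.2656  4.4881] 8.59212751195201 0.20986585889736933 [-0.652  -1.2166 -0.3163]
```

Call:
{"fn": "carry_out", "kwargs": {
  "force": 10,
  "moves": [
    [[0,0,0],[0,0,0],255],
    [[0,0,0],[0,0,0],110],
    [[0,0,0],[0,0,0],100],
    [[0,0,0],[0,0,0],90],
    [[0,0,0],[0,0,0],80],
    [[0,0,0],[0,0,0],75],
    [[0,0,0],[0,0,0],75]
  ]
}}

```text
clock: 29.0
eef_pos: [0.6341, 0.0472, 0.1304]
tcp_rot: [-0.206, 0.741, -0.617, 0.171]
force: [-0.2, 0.2, -0.8]
grip_width: 0.699
```

```bash
python3 g.py; python3 -c "
from tgt import *
s=pose()[2];print(where(),s['force'],s['force']@A,s['force']@N,s['ft_torque'])"
```

```text
[0.6341 0.0472 0.1304] [-0.2239  0.1862 -0.8466] [-0.0925  0.5617  0.0522] 60.84377846780007 [ 0.1631  0.0742 -0.2987  2.0979 -0.0153  0.4322 -1.5053]
side 327 y range [-0.0886  0.0557] yel 50 [ 0.017   0.0429 -0.0233] red 5 [ 0.0016 -0.0534 -0.0307]
  fit x0,z0,slope [ 0.0021 -0.0068 -0.0434]
wrist 26365 y range [-0.089   0.0204] yel 0  red 1265 [ 0.0022 -0.0272 -0.0314]
  fit x0,z0,slope [ 0.0011 -0.0079 -0.0455]
top 487 y range [-0.089  -0.0056] yel 0  red 21 [ 0.0018 -0.0345 -0.0318]
  fit x0,z0,slope [-0.     -0.0107 -0.085 ]
[-0.0246  0.0008  0.0607] [1.2414 0.9137 0.3824] 1.3909494300719853 -0.36376969247076557 [-0.1232  0.5675  0.0338]
```

Call:
{"fn": "carry_out", "kwargs": {
  "moves": [
    [[0,0,0],[0,0,-8],75],
    [[0,0,0],[0,0,-20],75],
    [[0,0,0],[0,0,-30],75],
    [[0,0,0],[0,0,-35],75],
    [[0,0,0],[0,0,-35],75],
    [[0,0,0],[0,0,-30],75],
    [[0,0,0],[0,0,-20],75],
    [[0,0,0],[0,0,0],75],
    [[0,0,0],[0,0,0],75]
  ]
}}

```text
clock: 30.05
eef_pos: [0.544, 0.0303, 0.2835]
tcp_rot: [-0.206, 0.74, -0.616, 0.171]
force: [-0.4, 0.3, -0.8]
grip_width: 0.702
```

```bash
python3 y.py
python3 - <<'E'
from tgt import *
from scipy.optimize import least_squares
p,R,s=pose();print(s["clock"],s["force"])
P=manip.camera("wrist");S=manip.camera("side");T=manip.camera("top")
M=np.stack([A,OY,N],1)
for v,Q in(("w",P),("t",T),("s",S)):
    L=(cloud(Q,np.ones((420,560),bool))-O)@M; col=Q["color"][Q["z_map"]>0]
    h=cv2.cvtColor(col[None],cv2.COLOR_RGB2HSV)[0]; g=(abs(L[:,1])<.027)&(abs(L[:,0]+.02)<.075)&(L[:,2]>.052)&(L[:,2]<.1)
    E=L[g]; 
    if len(E)<100: continue
    f=lambda q:np.hypot(E[:,1]-q[0]-q[1]*E[:,0],E[:,2]-q[2]-q[3]*E[:,0])-.0238
    r=least_squares(f,[0,0,.061,0],loss="soft_l1",f_scale=.002).x
    rd=g&((h[:,0]<6)|(h[:,0]>174))&(h[:,1]>130); ye=g&(h[:,0]>20)&(h[:,0]<33)&(h[:,1]>150)
    print(v,len(E),"y,yaw,n,pitch",r,"s range",np.percentile(E[:,0],[1,99]),"red",rd.sum(),L[rd].mean(0) if rd.any() else"","yel",ye.sum(),L[ye].mean(0) if ye.any() else "",L[ye][:,0].min() if ye.any() else "")
a=cv2.resize(S["color"][140:240,270:370],(400,400),interpolation=cv2.INTER_CUBIC)
b=cv2.resize(P["color"],(533,400)); cv2.imwrite("pics/e1.png",np.hstack([a,b[:,:400]])[...,::-1])
E
```

```text
-1.3601432384436318 [-0.4457  0.282  -0.8494] [-0.1218  0.5748  0.0171]
red 62 px [208.0806  38.3871] [203  36] [214  41] mean [0.0898 0.0661 0.058 ] ang pct [0.5356 0.5406 0.5473 0.5541 0.7974] rad [0.1041 0.1076 0.1095] y [0.0615 0.0658 0.0713]
30.1 [ 0.1455 -0.3511  0.0669]
w 7345 y,yaw,n,pitch [-0.0012  0.0082  0.0592 -0.0114] s range [-0.0793  0.0368] red 384 [-0.0234 -0.0022  0.0838] yel 118 [-0.0722 -0.002   0.0825] -0.08046315700342534
t 776 y,yaw,n,pitch [ 0.0004  0.0076  0.0603 -0.016 ] s range [-0.071   0.0373] red 46 [-0.0222 -0.0019  0.0849] yel 17 [-0.0711  0.002   0.0786] -0.07431900292369814
s 718 y,yaw,n,pitch [-0.001   0.0117  0.0595 -0.0093] s range [-0.0841  0.037 ] red 33 [-0.0177 -0.0016  0.084 ] yel 60 [-0.0722 -0.0157  0.075 ] -0.07798561605092878y.py:9: RuntimeWarning: Mean of empty slice.
  print(n,len(C),"px",px.mean(0),px.min(0),px.max(0),"mean",C.mean(0),"ang pct",np.percentile(a,[5,25,50,75,95]),"rad",np.percentile(r,[5,50,95]),"y",np.percentile(C[:,1],[5,50,95]))
  ret = um.true_divide(
Traceback (most recent call last):
  File "y.py", line 9, in <module>
    print(n,len(C),"px",px.mean(0),px.min(0),px.max(0),"mean",C.mean(0),"ang pct",np.percentile(a,[5,25,50,75,95]),"rad",np.percentile(r,[5,50,95]),"y",np.percentile(C[:,1],[5,50,95]))
                                   ~~~~~~^^^
ValueError: zero-size array to reduction operation minimum which has no identity
```

View pics/e1.png

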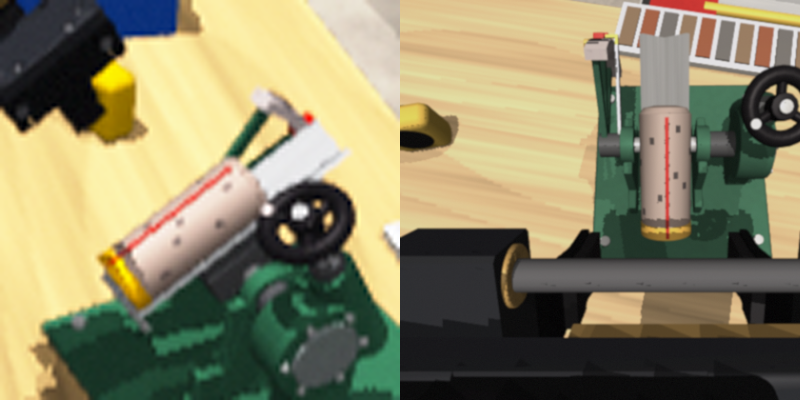

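The picture shows the stub lying in the V: yellow end at (125,280) on the foot stop, red line on top, clip and pointer still together. Handing in.

```bash
python3 -c "
from h import *
print(manip.finish_job())"
```

```text
the job is handed in; nothing more can be done
None
```

The job is done and handed in at about 30 s of the 69 s allowed; no verdict is reported.

- **Dip:** I cranked the handwheel in one stroke until the yellow pointer stood on the red clip. After letting go, pointer and clip read 0.546 and 0.549 rad. The clip stayed where it was, at about 0.547 rad at the end.
- **Stub:** I took the pale granite stub and lowered it into the V until it touched. I then slid it down to the foot stop, where the force rose to about 8 N along the slope, and let go. The last picture shows the yellow end at the stop and the red line on top, about 1–2 mm off the stub's centre line, or roughly 2–5° of roll. The lowest yellow point measured within about 1 mm of the stop.
- **Checks that failed or disagreed:**
  - In the final view the yellow pointer was too small for the automatic measurement. I only saw by eye that it was still on the clip.
  - The cradle's own dip, fitted from its surface, came out at 0.52–0.53 rad. I put the difference from the pointer reading down to a small offset in my pivot estimate, so I relied on the pointer–clip difference instead.
- **Risks:** While carrying the stub, joint 2 read -0.381 against its -0.38 limit for a moment. I did not measure the other things on the table again, but no contact with them showed up.

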